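# Find the hole punch that binds and clear its chip tray

### The job

One of the two hole punches on the desk is jammed by something in its chip tray. Swing each lever gently down as far as it goes without forcing it and leave it there, to feel which one binds part way; only then pull out the chip tray of that one to its stop and swing its lever right down as well. Leave the tray of the free punch home, both levers right down, and everything else on the desk alone.

Things in the scene. Friction and masses are not known exactly. Their poses are not given: they have to be found in the camera images.
- punch_a: Right-hand (seen by the robot) of two identical heavy-duty hole punches, grey, fixed, 240 mm deep (x) by 130 wide (y). Origin: centre of the underside; x away from the operator, y to its left. Base 43 mm high; head (x -5 to 110, |y| under 50 mm) 89 high; pivot cheeks (x 65 to 115) 130 high. Lever hinge axis: along y through x = 100, z = 105 mm.
- lever_a (a joint): Lever of punch_a, from the hinge towards the operator. 0 rad = raised (37 degrees above level), grows as it swings down, 0.65 = right down (level, to 0.02 more if pressed). Stays where it is left: about 1 N at the grip moves it down, 3.5 N up. A free one swings evenly onto its rubber buffer at 0.65; the jammed one stops hard at about 0.45 to 0.50 rad. Over 20 N down on the grip is forcing it.
- lever_a_grip (a point): Middle of the black rubber grip of lever_a, on the bar's centre line, 250 mm from the hinge axis. The grip is 120 mm long along the bar, 26 wide (along the hinge axis), 22 thick; when level it is 105 mm over the desk and clear in front of the base. Rest of the bar: bare steel, 18 wide.
- pins_a (a joint): The two steel punching pins of punch_a (8 mm thick, 80 mm apart) on their carrier, geared to its lever: value in m, 0 = up, grows downward by 0.07 m per rad of the lever. One of the pins of the jammed punch comes down on the stray piece; 20 N at the lever's grip makes about 70 N there.
- tray_a (a joint): Black chip tray in the base of punch_a, under its pins; slides out to the punch's own left (+y). 0 m = home, 0.065 = out to its stop; about 2 N moves it, up to 12 N while the lever bears on what is in it. In one of the two trays, unseen, a stray bit of metal stands under a pin and stops that lever; drawn out, it no longer does.
- tray_a_tab (a point): Pull tab of tray_a: an upright black fin 12 mm thick (along the punch's x), 46 long (y), 8 to 34 mm above the desk, sticking out of the base's left side. This point: middle of its thickness, 24 mm above the desk, 29 mm out from the base (x = 30, y = 94 mm in the punch frame when home). Axes as the punch.
- punch_b: Left-hand (seen by the robot) of two identical heavy-duty hole punches, grey, fixed, 240 mm deep (x) by 130 wide (y). Origin: centre of the underside; x away from the operator, y to its left. Base 43 mm high; head (x -5 to 110, |y| under 50 mm) 89 high; pivot cheeks (x 65 to 115) 130 high. Lever hinge axis: along y through x = 100, z = 105 mm.
- lever_b (a joint): Lever of punch_b, from the hinge towards the operator. 0 rad = raised (37 degrees above level), grows as it swings down, 0.65 = right down (level, to 0.02 more if pressed). Stays where it is left: about 1 N at the grip moves it down, 3.5 N up. A free one swings evenly onto its rubber buffer at 0.65; the jammed one stops hard at about 0.45 to 0.50 rad. Over 20 N down on the grip is forcing it.
- lever_b_grip (a point): Middle of the black rubber grip of lever_b, on the bar's centre line, 250 mm from the hinge axis. The grip is 120 mm long along the bar, 26 wide (along the hinge axis), 22 thick; when level it is 105 mm over the desk and clear in front of the base. Rest of the bar: bare steel, 18 wide.
- pins_b (a joint): The two steel punching pins of punch_b (8 mm thick, 80 mm apart) on their carrier, geared to its lever: value in m, 0 = up, grows downward by 0.07 m per rad of the lever. One of the pins of the jammed punch comes down on the stray piece; 20 N at the lever's grip makes about 70 N there.
- tray_b (a joint): Black chip tray in the base of punch_b, under its pins; slides out to the punch's own left (+y). 0 m = home, 0.065 = out to its stop; about 2 N moves it, up to 12 N while the lever bears on what is in it. In one of the two trays, unseen, a stray bit of metal stands under a pin and stops that lever; drawn out, it no longer does.
- tray_b_tab (a point): Pull tab of tray_b: an upright black fin 12 mm thick (along the punch's x), 46 long (y), 8 to 34 mm above the desk, sticking out of the base's left side. This point: middle of its thickness, 24 mm above the desk, 29 mm out from the base (x = 30, y = 94 mm in the punch frame when home). Axes as the punch.
- stamp: Bystander: wooden hand stamp, 32 mm wide, 69 mm high. Origin: centre of its underside. Leave it alone.
- ink_pad: Bystander: flat black stamp pad, 70 x 110 x 17 mm. Origin: centre of its underside. Leave it alone.
- stapler: Bystander: black desk stapler, 150 mm long, 50 mm high. Origin: centre of its underside. Leave it alone.
- mouse: Bystander: black computer mouse, 105 x 60 x 32 mm, on its mat. Origin: centre of its underside. Leave it alone.
- tape_dispenser: Bystander: grey tape dispenser, 150 x 55 x 80 mm. Origin: centre of its underside. Leave it alone.

How it is judged:
By the outcome, as a careful person would: the job done as asked, in the order asked, and still so for the second after the job is handed in, with the robot touching nothing.
It also fails if it takes over 72 s, if anything falls off the work surface, if the arm or the gripper's body presses on something with over 40 N, if the wrist force passes 120 N, or if a joint passes its speed limit or range.

### The arm

A 7-joint arm with a two-finger parallel gripper is mounted at the origin on the work surface. World frame = base frame: x ahead of the robot, y to its left, z up, the work surface at z = 0. Lengths are in m, angles in rad, forces in N, time in s.
With the tool pointing down it reaches from about 0.425 to 0.825 m from the base axis. Payload 3.6 kg.
Tool frame: the origin (TCP) lies at the very end of the fingers, on their centre line; the grasp point (between the pads) lies 19 mm behind it; x points along the fingers, z is the direction in which the jaws open and shut, and the axes are right-handed (so a half turn about x gives the same grasp; the last joint's range is limited). The gripper opens to 93 mm and grips with 3 to 60 N. Pads are 15 mm wide; open, the fingers measure 128 mm over their backs; the gripper's body (75 mm by 188 mm) begins 65 mm behind the grasp point.
Start: joints at [-1.147, 0.615, -0.013, 1.423, 0.008, 1.103, -0.04], TCP at [0.283, 0.585, 0.219] pointing down, gripper open.
Joint ranges: [-3.12, 3.12], [-0.3, 2.06], [-1.34, 1.32], [0.26, 2.42], [-1.36, 4.5], [0.01, 1.98], [-2.84, 2.84]. Speed limits (rad/s): [2.79, 2.79, 3.14, 3.14, 3.14, 3.14, 3.14].

### API

Orientations are given as a rotation vector (axis times angle).
In Python, from plant import telemetry, optics, job gives the robot as it stands. The module is installed in compiled form; this text tells all that it offers.
- The arm moves only by the tool carry_out, never from a script. Its argument "plan" is a list of rows, each a list of 3 entries, a list of its own where there are three numbers: the shift along the tool's x, y, z in mm, then the turn, a rotation vector about the tool's x, y, z in degrees, then the closure, from 0 (fully open) to 1 (shut). In form: [[[dx, dy, dz], [rx, ry, rz], gripper], ...]. A call has 1 to 5 rows; each row is the pose to reach, as a shift and turn from the pose measured when the call began, along the tool's axes at that moment; what a row does not reach only later rows make up. A row lasts 1/12 s, in which the tool goes at most 41.7 mm and 7.16 degrees, less where a joint would pass 70% of its speed; a pose out of reach is approached as far as the arm can. A call with a gripper value outside its range is refused whole. The fingers move at their own pace and stop on an object; "grip_force" is the grip in N (left out, the last holds). Time passes only in rows, so rows that repeat a pose let the fingers close. It gives the time, the measured TCP pose, the force and the opening at its end, in the units of the state.
- telemetry.get_state(): the state, without advancing time (a new reading comes with each control period).
- optics.snapshot(name): name is "scene" or "top" or "wrist"; returns a dict with "color" (420x560x3 uint8, red, green, blue), "fx", "fy", "cx", "cy" (pixels), "world_from_camera" (4x4, takes a point from camera to world coordinates). Camera axes: x right, y down, z forward; pixel columns grow to the right and rows downward; lengths in m; the calibration is good to about 2 mm. A picture is of the moment at which its call begins. There is no depth.
- job.finish_job(): hands the job in, once; it reports no verdict.
The state is a dict: "t": time; "qpos": joint angles; "dq": joint speeds; "effort": joint torques, N m; "eef_pos": TCP position; "tcp_rot": TCP orientation; "wrist_force": force on the tool from outside, world axes, zero at the start; "wrist_torque": the same for the moment, N m; "finger_gap": finger opening in m.
Only numpy, scipy, OpenCV 4.12 (cv2) and the standard library are available. Lean on these libraries where they do the work, as an engineer would, in place of code of your own. Each camera call takes 0.05 s, during which the arm holds its last target.

## Working session

There is one attempt and no reset: what is moved stays moved. The work goes in short steps, Python scripts to look and compute and a tool call to move; the robot and the scene stay as the last step left them, time stands still between calls to the robot, and variables do not carry over. Pictures are saved under pics/ and viewed, and the job is handed in when it is done.

Besides the shell and the picture viewer there is one more tool, called after "Request:" as name([rows], argument=value, ...), one row to a line, values as JSON. carry_out: Moves the arm, as the interface text tells. Its arguments: {"type":"object","properties":{"plan":{"type":"array","items":{"type":"array"}},"grip_force":{"type":"number"}},"required":["plan"]}

```bash
mkdir -p pics; python3 - <<'E'
from plant import telemetry, optics
import cv2,numpy as np
s=telemetry.get_state()
for k,v in s.items(): print(k,np.round(v,4))
for n in["scene","top"]:
    r=optics.snapshot(n); print(n,r["fx"],r["fy"],r["cx"],r["cy"]);print(np.round(r["world_from_camera"],4).tolist())
    cv2.imwrite(f"pics/{n}0.png",cv2.cvtColor(r["color"],cv2.COLOR_RGB2BGR))
E
```

```text
t 0.0
qpos [-1.1475  0.6159 -0.0126  1.4249  0.0081  1.1034 -0.0404]
dq [ 0.0006 -0.0004 -0.0009 -0.0018 -0.0001  0.0002  0.0014]
effort [-7.00000e-04 -4.58945e+01  2.09200e-01 -1.65746e+01 -6.10000e-02
  2.06000e-02  2.00000e-04]
eef_pos [0.2822 0.5846 0.2175]
tcp_rot [-0.8733  1.3912  0.871 ]
wrist_force [-0.3565  0.6204  0.1942]
wrist_torque [-0.0046 -0.0015  0.0129]
finger_gap 0.0931
scene 530.3931805558138 530.3931805558138 285.3861826903564 205.37677389910635
[[0.8378, 0.4576, -0.2978, 1.0057], [0.546, -0.699, 0.4618, -0.6178], [0.0031, -0.5495, -0.8355, 1.3499], [0.0, 0.0, 0.0, 1.0]]
top 491.98369583401774 491.98369583401774 285.4491016790163 221.78307064555756
[[-0.0266, -0.9963, 0.082, 0.4713], [-0.9996, 0.0261, -0.0072, 0.0253], [0.005, -0.0822, -0.9966, 1.5111], [0.0, 0.0, 0.0, 1.0]]
```

View pics/scene0.png

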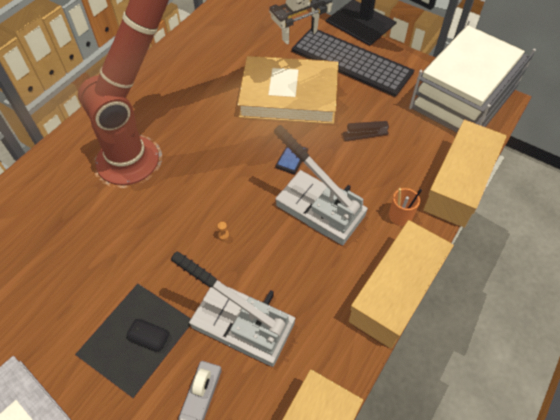

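View pics/top0.png

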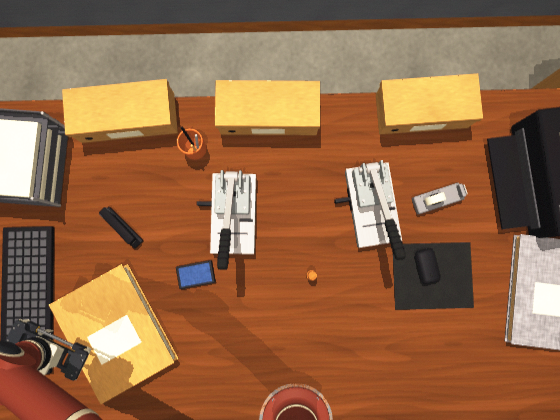

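The top view shows punch_b at about (233,215) and punch_a at (375,205). The levers point towards the robot and the tabs are on the left, at (204,204) and (342,201). I'll enlarge it to read exact points.

```bash
python3 - <<'E'
import cv2
im=cv2.imread("pics/top0.png")
for n,(x,y) in dict(b=(180,155),a=(325,150)).items():
    c=im[y:y+120,x:x+100]; c=cv2.resize(c,None,fx=5,fy=5,interpolation=cv2.INTER_CUBIC)
    for i in range(0,100,10): cv2.putText(c,str(x+i),(i*5,10),0,.35,(0,255,255));cv2.line(c,(i*5,12),(i*5,18),(0,255,255))
    for i in range(10,120,10): cv2.putText(c,str(y+i),(0,i*5+4),0,.35,(0,255,255));cv2.line(c,(24,i*5),(30,i*5),(0,255,255))
    cv2.imwrite(f"pics/crop_{n}.png",c)
E
```

```text
(no output)
```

View pics/crop_a.png

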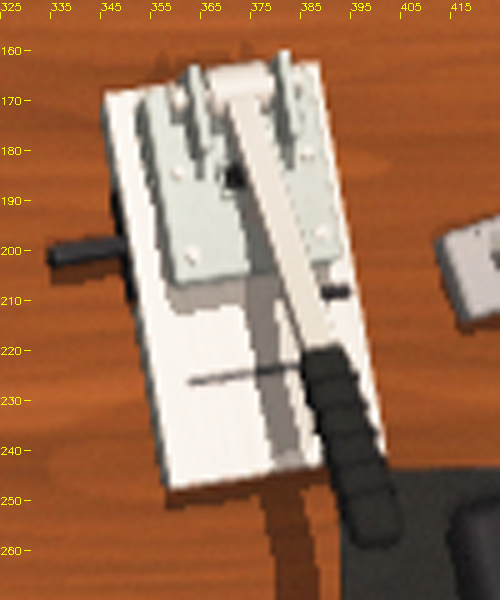

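View pics/crop_b.png

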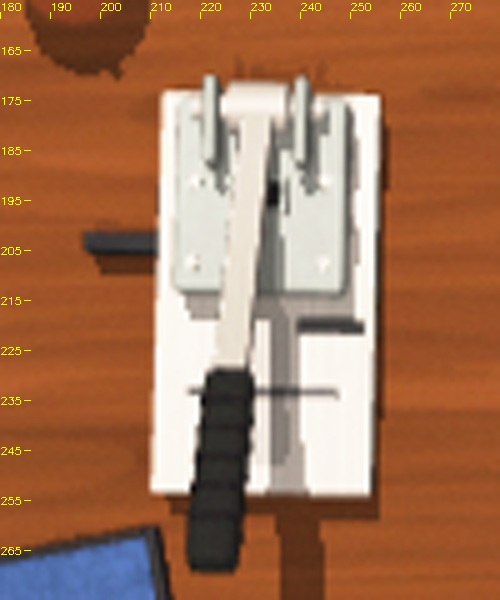

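```bash
cat > h.py <<'E'
import numpy as np,cv2
from scipy.optimize import least_squares
from scipy.spatial.transform import Rotation as R
from plant import telemetry, optics
def snap(n):
    r=optics.snapshot(n); r["img"]=cv2.cvtColor(r["color"],cv2.COLOR_RGB2BGR); return r
def proj(r,P):
    T=np.linalg.inv(r["world_from_camera"]); P=np.atleast_2d(P)
    c=P@T[:3,:3].T+T[:3,3]
    return np.c_[c[:,0]/c[:,2]*r["fx"]+r["cx"],c[:,1]/c[:,2]*r["fy"]+r["cy"]]
def back(r,uv,z):
    T=r["world_from_camera"]; d=T[:3,:3]@np.array([(uv[0]-r["cx"])/r["fx"],(uv[1]-r["cy"])/r["fy"],1]); return T[:3,3]+d*(z-T[2,3])/d[2]
def pw(p,L):
    L=np.atleast_2d(L); c,s=np.cos(p[2]),np.sin(p[2])
    return np.c_[p[0]+c*L[:,0]-s*L[:,1],p[1]+s*L[:,0]+c*L[:,1],L[:,2]]
def lev(q,d=.25,off=0): # lever point local
    a=.65-q
    return [.1-d*np.cos(a)+0*off,0,.105+d*np.sin(a)]
E
python3 - <<'E'
from h import *
r=snap("top"); s=snap("scene")
cr=lambda x0,y0,pts:[(x0+(x+.5)/5-.5,y0+(y+.5)/5-.5) for x,y in pts]
C=np.array([[.12,.065,.043],[.12,-.065,.043],[-.12,.065,.043],[-.12,-.065,.043]])
obs=dict(a=cr(325,150,[(106,93),(320,62),(168,490),(386,450)]),b=cr(180,155,[(163,94),(379,96),(151,490),(371,495)]))
for n in "ab":
    o=np.array(obs[n]); 
    f=least_squares(lambda p:(proj(r,pw(p,C))-o).ravel(),[.85,0,0])
    print(n,f.x,np.round(f.fun.reshape(-1,2),2).tolist())
    p=f.x
    for nm,L in dict(tab=[.03,.094,.024],grip0=lev(0),gripdown=lev(.65),tip=lev(0,.31)).items():
        w=pw(p,L); print(nm,np.round(w,4),"top",np.round(proj(r,w),1),"scene",np.round(proj(s,w),1))
    for im,c in((r["img"],r),(s["img"],s)):
        for L in list(C)+[[.03,.071,.034],[.03,.117,.034],lev(0,.19),lev(0,.25),lev(0,.31),[.1,0,.105]]+[[x,y,0] for x,y,_ in C]:
            u=proj(c,pw(p,L))[0]; cv2.circle(im,(int(u[0]*4+2),int(u[1]*4+2)),3,(0,0,255),-1,shift=2) if 0 else cv2.drawMarker(im,tuple(np.round(u).astype(int)),(0,0,255),0,5)
cv2.imwrite("pics/fit.png",cv2.resize(np.hstack([r["img"][150:280,180:420],s["img"][110:370,150:390][:130]]),(800,217)))
cv2.imwrite("pics/fitt.png",cv2.resize(r["img"][150:280,180:420],None,fx=3.3,fy=3.3))
cv2.imwrite("pics/fits.png",cv2.resize(s["img"][120:370,150:390],None,fx=2.4,fy=2.4))
E
```

```text
a [ 0.63850824 -0.25147909  0.12379969] [[0.06, 0.08], [-0.38, -0.03], [0.51, -0.76], [-0.19, 0.72]]
tab [[ 0.6567 -0.1545  0.024 ]] top [[340.4 199.7]] scene [[269.2 296.5]]
grip0 [[ 0.5402 -0.2637  0.2563]] top [[395.2 232.3]] scene [[198.1 266.6]]
gripdown [[ 0.4897 -0.27    0.105 ]] top [[386.2 253.1]] scene [[188.9 285.5]]
tip [[ 0.4928 -0.2696  0.2926]] top [[401.8 250.4]] scene [[177.8 250.9]]
b [ 0.62240064  0.17174463 -0.04270992] [[0.05, -0.26], [-0.05, 0.07], [0.16, 0.24], [-0.16, -0.05]]
tab [[0.6564 0.2644 0.024 ]] top [[202.8 203.4]] scene [[346.  189.7]]
grip0 [[0.5235 0.176  0.2563]] top [[223.3 243.4]] scene [[295.1 140.3]]
gripdown [[0.4725 0.1781 0.105 ]] top [[229.3 263.3]] scene [[280. 166.]]
tip [[0.4757 0.178  0.2926]] top [[221.  262.2]] scene [[280.6 123.3]]
```

View pics/fitt.png

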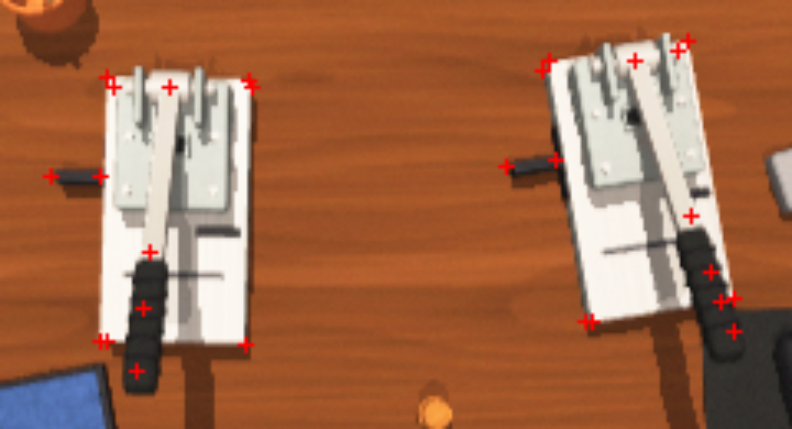

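View pics/fits.png

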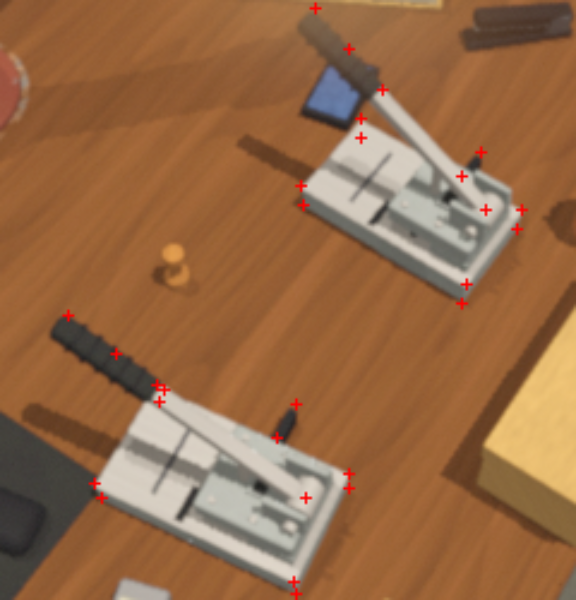

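```bash
python3 - <<'E'
from h import *
s=snap("scene");r=snap("top")
for n,(x,y) in dict(b=(265,120),a=(165,245)).items():
    c=s["img"][y:y+75,x:x+100]; c=cv2.resize(c,None,fx=8,fy=8,interpolation=cv2.INTER_CUBIC)
    for i in range(0,100,10): cv2.putText(c,str(x+i),(i*8,10),0,.35,(0,255,255));cv2.line(c,(i*8,12),(i*8,18),(0,255,255))
    for i in range(10,75,10): cv2.putText(c,str(y+i),(0,i*8+4),0,.35,(0,255,255));cv2.line(c,(24,i*8),(30,i*8),(0,255,255))
    p={'a':[.6385,-.2515,.1238],'b':[.6224,.1717,-.0427]}[n]
    for q,col in((0,(0,0,255)),(.05,(0,255,0)),(.1,(255,0,0))):
      for d in(.19,.31):
        u=proj(s,pw(p,lev(q,d)))[0]; u=(u-[x,y]+.5)*8-.5; cv2.drawMarker(c,tuple(u.astype(int)),col,0,12)
        print(n,q,d,proj(r,pw(p,lev(q,d))))
    cv2.imwrite(f"pics/sc_{n}.png",c)
E
```

```text
b 0 0.19 [[225.50394285 225.75799776]]
b 0 0.31 [[221.06582575 262.1912728 ]]
b 0.05 0.19 [[225.78817445 228.06956905]]
b 0.05 0.31 [[221.60087472 265.84545158]]
b 0.1 0.19 [[226.08472234 230.21510965]]
b 0.1 0.31 [[222.15394985 269.17221345]]
a 0 0.19 [[389.07933898 215.26407291]]
a 0 0.31 [[401.81851691 250.44245411]]
a 0.05 0.19 [[388.8047406  217.60267216]]
a 0.05 0.31 [[401.22082101 254.1549143 ]]
a 0.1 0.19 [[388.48719889 219.77947793]]
a 0.1 0.31 [[400.55045983 257.54739047]]
```

View pics/sc_a.png

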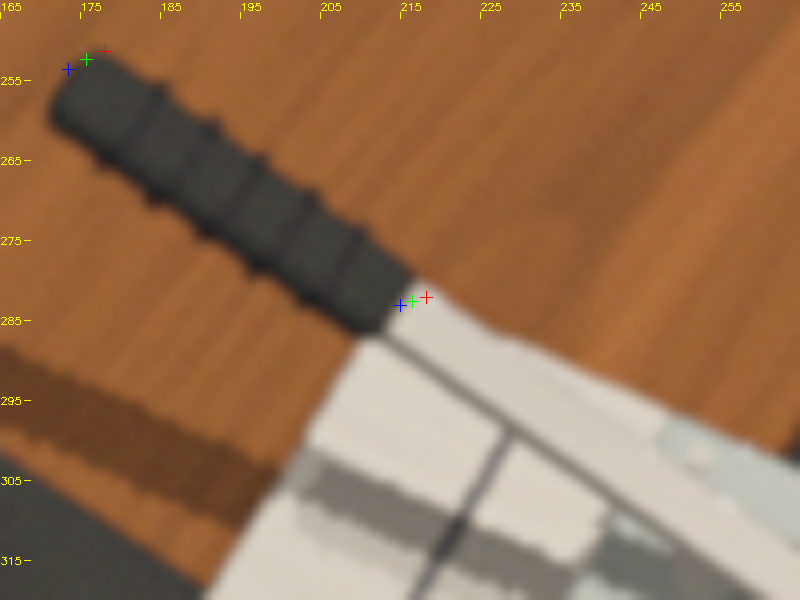

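View pics/sc_b.png

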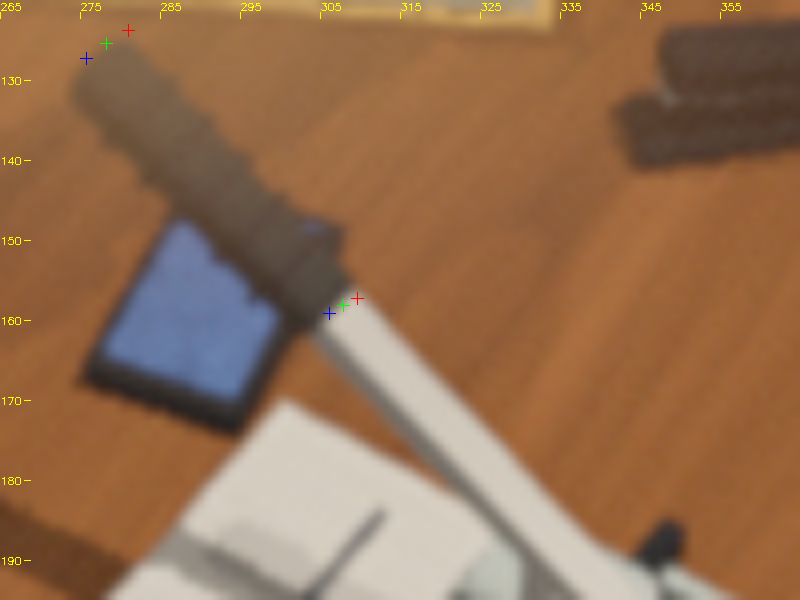

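```bash
cat >> h.py <<'E'
PA=[.6385,-.2515,.1238]; PB=[.6224,.1717,-.0427]
def st():
    s=telemetry.get_state(); M=R.from_rotvec(s["tcp_rot"]).as_matrix()
    print("t",round(s["t"],2),"pos",np.round(s["eef_pos"],4),"F",np.round(s["wrist_force"],1),"gap",round(s["finger_gap"],4)); return s,M
def tgt(P,yaw=None):
    """shift/turn in tool frame to reach P pointing down, tool z along world yaw"""
    s,M=st(); d=M.T@(np.array(P)-s["eef_pos"])*1000
    print("shift",np.round(d,1))
    if yaw is not None:
        x=np.array([0,0,-1.]);
        for y in (yaw,yaw+np.pi):
            z=np.array([np.cos(y),np.sin(y),0]); D=np.c_[x,np.cross(z,x),z]
            print("turn",np.round(R.from_matrix(M.T@D).as_rotvec(degrees=True),1))
E
python3 - <<'E'
from h import *
s,M=st(); print(np.round(M,3))
print(pw(PB,lev(.09)),pw(PA,lev(.09)))
tgt([.53,.18,.40],-.0427)
r=snap("top"); print(back(r,(312,275),.03),back(r,(190,140),.09),back(r,(122,228),.05))
E
```

```text
t 0.3 pos [0.2825 0.5851 0.2183] F [-0.   1.1 -0.1] gap 0.0932
[[-0.    -0.901  0.435]
 [-0.001  0.435  0.901]
 [-1.    -0.    -0.001]]
[[0.51068814 0.176473   0.23779655]] [[ 0.52754198 -0.26530721  0.23779655]]
t 0.3 pos [0.2825 0.5851 0.2183] F [-0.   1.1 -0.1] gap 0.0932
shift [-181.5 -399.  -257.4]
turn [66.7 -0.   0. ]
turn [-1.133e+02 -0.000e+00 -1.000e-01]
[ 0.43123988 -0.06059078  0.03      ] [0.83640852 0.28878374 0.09      ] [0.58573107 0.50086773 0.05      ]
```

Request:
carry_out([
  [[-40,0,0],[0,0,0],1],
  [[-80,0,0],[7,0,0],1],
  [[-120,-30,-20],[14,0,0],1],
  [[-160,-60,-40],[21,0,0],1],
  [[-180,-95,-60],[28,0,0],1],
])

```text
t: 0.77
eef_pos: [0.3289, 0.5093, 0.3864]
tcp_rot: [-0.491, 1.512, 0.496]
wrist_force: [0.9, 0.1, -0.2]
finger_gap: 0.0644
```

```bash
python3 -c "
from h import *
tgt([.512,.176,.40],-.0427)"
```

```text
t 0.77 pos [0.3289 0.5093 0.3864] F [ 0.9  0.1 -0.2] gap 0.0644
shift [ -14.7 -377.1  -48.6]
turn [38.6  0.1 -0.2]
turn [-1.414e+02  2.000e-01  1.000e-01]
```

Request:
carry_out([
  [[-14,-38,-5],[7,0,0],1],
  [[-14,-78,-10],[14,0,0],1],
  [[-14,-118,-15],[21,0,0],1],
  [[-14,-158,-20],[28,0,0],1],
  [[-14,-198,-25],[35,0,0],1],
])

```text
t: 1.18
eef_pos: [0.426, 0.3327, 0.4003]
tcp_rot: [-0.007, 1.57, 0.014]
wrist_force: [-0.7, 1.0, 0.0]
finger_gap: 0.0308
```

```bash
python3 -c "
from h import *
tgt([.512,.176,.40],-.0427)"
```

```text
t 1.18 pos [0.426  0.3327 0.4003] F [-0.7  1.   0. ] gap 0.0308
shift [  -0.3 -157.9   83.9]
turn [ 3.2  0.  -0.3]
turn [-1.768e+02  4.000e-01  1.000e-01]
```

Request:
carry_out([
  [[0,-36,20],[3,0,0],1],
  [[0,-72,40],[3,0,0],1],
  [[0,-110,60],[3,0,0],1],
  [[0,-140,76],[3,0,0],1],
  [[0,-158,84],[3,0,0],1],
])

```text
t: 1.6
eef_pos: [0.514, 0.1702, 0.4]
tcp_rot: [0.037, 1.568, -0.035]
wrist_force: [0.5, -0.2, 0.3]
finger_gap: 0.0012
```

Request:
carry_out([
  [[30,0,0],[0,0,0],1],
  [[60,0,0],[0,0,0],1],
  [[90,0,0],[0,0,0],1],
  [[115,0,0],[0,0,0],1],
  [[120,0,0],[0,0,0],1],
])

```text
t: 2.02
eef_pos: [0.5115, 0.1698, 0.2758]
tcp_rot: [0.035, 1.576, -0.037]
wrist_force: [0.6, -0.0, -0.8]
finger_gap: 0.0003
```

```bash
python3 -c "
from h import *
tgt([.512,.176,.26],-.0427)
a=snap('scene');b=snap('top');c=snap('wrist')
cv2.imwrite('pics/p1.png',np.hstack([cv2.resize(a['img'][90:270,200:400],(400,360)),cv2.resize(c['img'],(400,360))]))"
```

```text
t 2.02 pos [0.5115 0.1698 0.2758] F [ 0.6 -0.  -0.8] gap 0.0003
shift [15.8  6.2  0.3]
turn [-0.2 -0.3  0.1]
turn [1.798e+02 1.000e-01 5.000e-01]
```

View pics/p1.png

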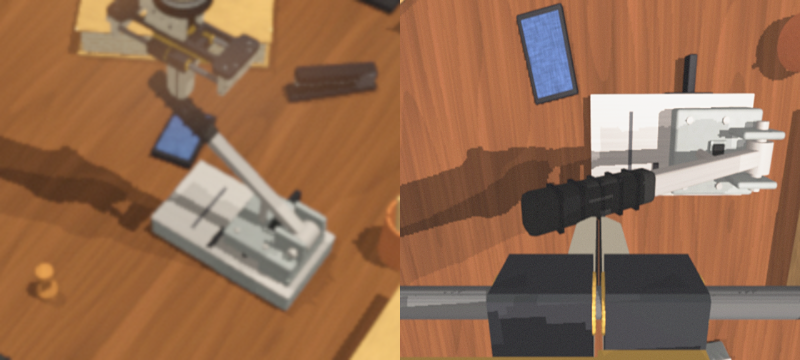

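```bash
python3 -c "
from h import *
c=snap('wrist')
for q in (.05,.09,.13): print(q,[np.round(proj(c,pw(PB,lev(q,d)))[0],1) for d in (.19,.25,.31)])
cv2.imwrite('pics/w1.png',cv2.resize(c['img'][150:300,150:390],None,fx=3.3,fy=3.3))"
```

```text
0.05 [array([354., 217.]), array([280.1, 234.5]), array([179.7, 258.2])]
0.09 [array([346. , 214.3]), array([270.9, 229.8]), array([171.6, 250.3])]
0.13 [array([338.8, 211.7]), array([262.8, 225.4]), array([165.2, 243. ])]
```

View pics/w1.png

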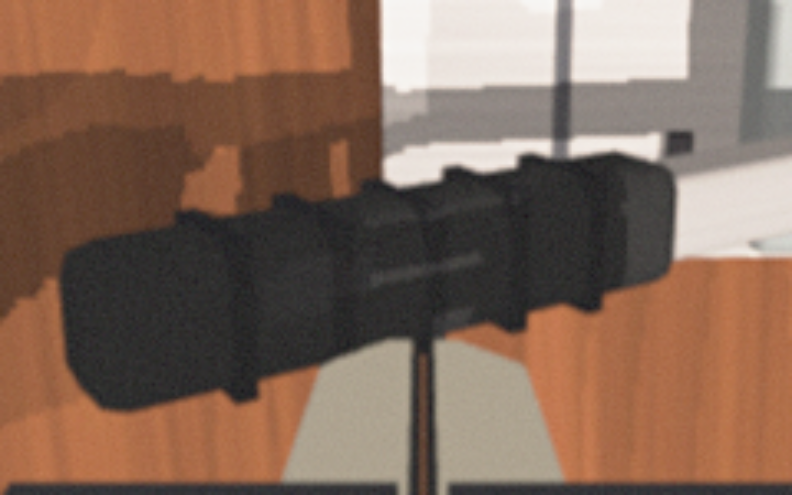

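```bash
python3 -c "
from h import *
c=snap('wrist');s,M=st()
print(c['world_from_camera'].round(3))
for dx in (0,-.01,-.02,-.03): print(proj(c,s['eef_pos']+M[:,0]*dx))
"
```

```text
t 2.27 pos [0.5156 0.1706 0.2819] F [ 0.3 -0.   0.5] gap 0.0004
[[ 0.999 -0.046 -0.009  0.518]
 [-0.047 -0.96  -0.278  0.248]
 [ 0.005  0.278 -0.961  0.449]
 [ 0.     0.     0.     1.   ]]
[[278.94690121 269.44098228]]
[[278.98018215 278.66188303]]
[[279.01738554 288.96954682]]
[[279.05924824 300.56813116]]
```

Request:
carry_out([
  [[0,6,-4],[0,0,0],1],
  [[8,6,-4],[0,0,0],1],
  [[16,6,-5],[0,0,0],1],
  [[22,6,-5],[0,0,0],1],
  [[26,6,-6],[0,0,0],1],
])

```text
t: 2.68
eef_pos: [0.5095, 0.1769, 0.2548]
tcp_rot: [0.038, 1.566, -0.034]
wrist_force: [0.7, -0.3, 1.2]
finger_gap: 0.0004
```

```bash
python3 -c "
from h import *
for q in np.arange(.1,.7,.1): 
  print(round(q,2),np.round(pw(PB,lev(q)),3), np.round(pw(PB,lev(q))[0]+[ -.011*np.sin(.65-q),0,.011*np.cos(.65-q)],3))
st()"
```

```text
0.1 [[0.509 0.177 0.236]] [0.504 0.177 0.245]
0.2 [[0.497 0.177 0.214]] [0.493 0.177 0.224]
0.3 [[0.488 0.177 0.191]] [0.484 0.177 0.201]
0.4 [[0.48  0.178 0.167]] [0.478 0.178 0.178]
0.5 [[0.475 0.178 0.142]] [0.474 0.178 0.153]
0.6 [[0.473 0.178 0.117]] [0.472 0.178 0.128]
t 2.68 pos [0.5095 0.1769 0.2548] F [ 0.7 -0.3  1.2] gap 0.0004
```

Request:
carry_out([
  [[5,0,-3],[0,0,0],1],
  [[11,0,-6],[0,0,0],1],
  [[17,0,-9],[0,0,0],1],
  [[23,0,-12],[0,0,0],1],
  [[29,0,-14],[0,0,0],1],
])

```text
t: 3.1
eef_pos: [0.4951, 0.1775, 0.2251]
tcp_rot: [0.038, 1.566, -0.034]
wrist_force: [0.3, 0.3, 1.3]
finger_gap: 0.0006
```

Request:
carry_out([
  [[5,0,-2],[0,0,0],1],
  [[10,0,-4],[0,0,0],1],
  [[15,0,-6],[0,0,0],1],
  [[20,0,-7],[0,0,0],1],
  [[24,0,-8],[0,0,0],1],
])

```text
t: 3.52
eef_pos: [0.487, 0.178, 0.2005]
tcp_rot: [0.038, 1.566, -0.034]
wrist_force: [0.2, 0.4, 1.1]
finger_gap: 0.0004
```

```bash
python3 -c "
from h import *
st();st()
c=snap('wrist');a=snap('scene')
cv2.imwrite('pics/p2.png',np.hstack([cv2.resize(a['img'][90:270,200:400],(400,360)),cv2.resize(c['img'],(400,360))]))"
```

```text
t 3.52 pos [0.487  0.178  0.2005] F [0.2 0.4 1.1] gap 0.0004
t 3.52 pos [0.487  0.178  0.2005] F [0.2 0.4 1.1] gap 0.0004
```

View pics/p2.png

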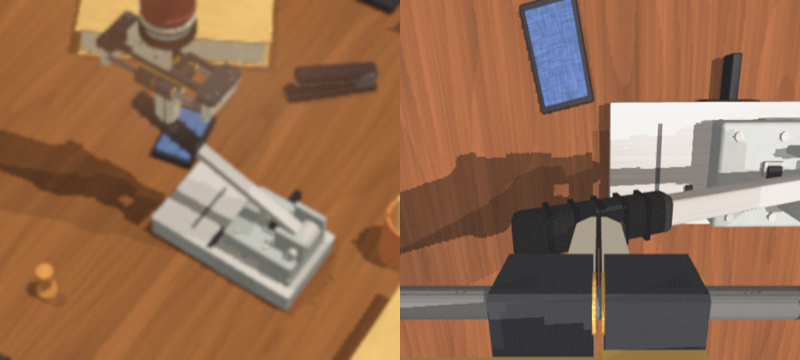

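Request:
carry_out([
  [[5,0,-1],[0,0,0],1],
  [[10,0,-3],[0,0,0],1],
  [[14,0,-4],[0,0,0],1],
  [[18,0,-5],[0,0,0],1],
  [[21,0,-6],[0,0,0],1],
])

```text
t: 4.03
eef_pos: [0.4805, 0.1782, 0.1787]
tcp_rot: [0.037, 1.568, -0.034]
wrist_force: [0.7, 0.3, 0.4]
finger_gap: 0.0005
```

Request:
carry_out([
  [[3,0,-1],[0,0,0],1],
  [[6,0,-1],[0,0,0],1],
])

```text
t: 4.2
eef_pos: [0.4791, 0.1782, 0.1723]
tcp_rot: [0.037, 1.568, -0.034]
wrist_force: [0.0, 0.3, 0.9]
finger_gap: 0.0006
```

Request:
carry_out([
  [[2,0,0],[0,0,0],1],
  [[4,0,-1],[0,0,0],1],
])

```text
t: 4.37
eef_pos: [0.4783, 0.1782, 0.168]
tcp_rot: [0.037, 1.568, -0.035]
wrist_force: [-0.2, -0.9, -0.4]
finger_gap: 0.0004
```

Request:
carry_out([
  [[2,0,0],[0,0,0],1],
  [[4,0,-1],[0,0,0],1],
])

```text
t: 4.53
eef_pos: [0.4776, 0.1783, 0.1639]
tcp_rot: [0.037, 1.568, -0.035]
wrist_force: [0.4, 0.3, 0.8]
finger_gap: 0.0006
```

Request:
carry_out([
  [[2,0,0],[0,0,0],1],
  [[4,0,-1],[0,0,0],1],
])

```text
t: 4.7
eef_pos: [0.4768, 0.1783, 0.1597]
tcp_rot: [0.037, 1.567, -0.035]
wrist_force: [0.3, 0.9, 0.5]
finger_gap: 0.0004
```

Request:
carry_out([
  [[2,0,0],[0,0,0],1],
  [[4,0,-1],[0,0,0],1],
])

```text
t: 4.87
eef_pos: [0.476, 0.1784, 0.1556]
tcp_rot: [0.037, 1.567, -0.035]
wrist_force: [1.4, 0.2, -0.2]
finger_gap: 0.0006
```

Request:
carry_out([
  [[2,0,0],[0,0,0],1],
  [[4,0,0],[0,0,0],1],
])

```text
t: 5.03
eef_pos: [0.4759, 0.1784, 0.1513]
tcp_rot: [0.037, 1.567, -0.035]
wrist_force: [0.2, -0.4, 0.3]
finger_gap: 0.0001
```

Request:
carry_out([
  [[2,0,0],[0,0,0],1],
  [[4,0,0],[0,0,0],1],
])

```text
t: 5.2
eef_pos: [0.4758, 0.1784, 0.1471]
tcp_rot: [0.037, 1.567, -0.035]
wrist_force: [0.1, -0.1, 0.2]
finger_gap: 0.0009
```

```bash
python3 -c "
from h import *
st()
c=snap('wrist');a=snap('scene')
cv2.imwrite('pics/p3.png',np.hstack([cv2.resize(a['img'][90:270,200:400],(400,360)),cv2.resize(c['img'],(400,360))]))
st()"
```

```text
t 5.2 pos [0.4758 0.1784 0.1471] F [ 0.1 -0.1  0.2] gap 0.0009
t 5.3 pos [0.4756 0.1783 0.1469] F [-0.4  0.1 -0.1] gap 0.0003
```

View pics/p3.png

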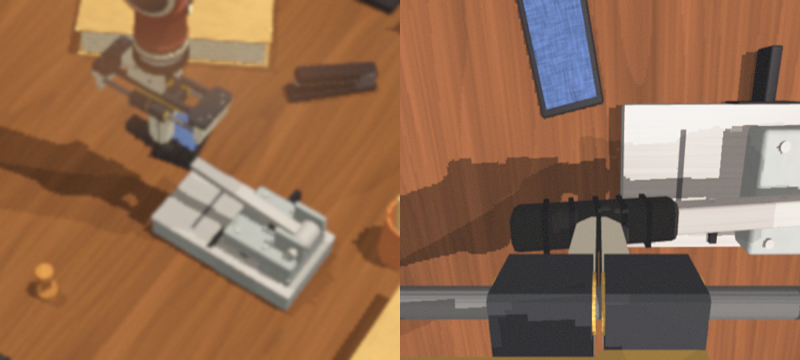

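Request:
carry_out([
  [[3,0,0],[0,0,0],1],
  [[6,0,0],[0,0,0],1],
  [[9,0,-1],[0,0,0],1],
  [[12,0,-1],[0,0,0],1],
])

```text
t: 5.63
eef_pos: [0.4745, 0.1784, 0.1346]
tcp_rot: [0.037, 1.568, -0.035]
wrist_force: [-0.8, 0.4, -0.3]
finger_gap: 0.0006
```

Request:
carry_out([
  [[3,0,0],[0,0,0],1],
  [[6,0,0],[0,0,0],1],
  [[9,0,0],[0,0,0],1],
])

```text
t: 5.88
eef_pos: [0.4744, 0.1784, 0.1252]
tcp_rot: [0.037, 1.568, -0.035]
wrist_force: [-0.2, 0.2, 0.0]
finger_gap: 0.0004
```

Request:
carry_out([
  [[2,0,0],[0,0,0],1],
  [[4,0,0],[0,0,0],1],
])

```text
t: 6.05
eef_pos: [0.4743, 0.1783, 0.1208]
tcp_rot: [0.037, 1.568, -0.035]
wrist_force: [-0.1, 0.0, -0.1]
finger_gap: 0.0002
```

Request:
carry_out([
  [[2,0,0],[0,0,0],1],
  [[3,0,0],[0,0,0],1],
])

```text
t: 6.22
eef_pos: [0.4743, 0.1783, 0.1175]
tcp_rot: [0.036, 1.569, -0.035]
wrist_force: [0.2, 0.4, 0.8]
finger_gap: 0.0002
```

Request:
carry_out([
  [[1,0,0],[0,0,0],1],
  [[2,0,0],[0,0,0],1],
  [[2,0,0],[0,0,0],1],
])

```text
t: 6.47
eef_pos: [0.4743, 0.1783, 0.1156]
tcp_rot: [0.037, 1.569, -0.035]
wrist_force: [-0.1, -0.4, 0.7]
finger_gap: 0.0004
```

Request:
carry_out([
  [[1,0,0],[0,0,0],1],
  [[2,0,0],[0,0,0],1],
  [[2,0,0],[0,0,0],1],
])

```text
t: 6.72
eef_pos: [0.4743, 0.1783, 0.1145]
tcp_rot: [0.037, 1.569, -0.035]
wrist_force: [-2.3, -0.2, 6.5]
finger_gap: 0.0006
```

Request:
carry_out([
  [[1,0,0],[0,0,0],1],
  [[2,0,0],[0,0,0],1],
  [[2,0,0],[0,0,0],1],
])

```text
t: 6.97
eef_pos: [0.4742, 0.1783, 0.1139]
tcp_rot: [0.038, 1.569, -0.034]
wrist_force: [-3.1, -0.7, 10.2]
finger_gap: 0.0003
```

```bash
python3 -c "
from h import *
st()
c=snap('wrist');a=snap('scene');st()
for q in (.45,.5,.6,.65): print(q,[np.round(proj(a,pw(PB,lev(q,d)))[0],1) for d in (.19,.31)],[np.round(proj(c,pw(PB,lev(q,d)))[0],1) for d in (.19,.31)])
cv2.imwrite('pics/p4.png',np.hstack([cv2.resize(a['img'][120:210,250:350],(400,360)),cv2.resize(c['img'],(400,360))]))"
```

```text
t 6.97 pos [0.4742 0.1783 0.1139] F [-3.1 -0.7 10.2] gap 0.0003
t 7.07 pos [0.4742 0.1783 0.1139] F [-3.2 -0.2 10.8] gap 0.0007
0.45 [array([298. , 168.3]), array([264.8, 144.3])] [array([427.5, 298.8]), array([123.3, 333.8])]
0.5 [array([297.5, 170. ]), array([264.2, 147.3])] [array([415.5, 288.1]), array([131.9, 310.9])]
0.6 [array([296.8, 173.6]), array([263.7, 153.5])] [array([397.9, 269.8]), array([149.9, 276.3])]
0.65 [array([296.7, 175.5]), array([263.7, 156.7])] [array([391.6, 262. ]), array([159. , 262.9])]
```

View pics/p4.png

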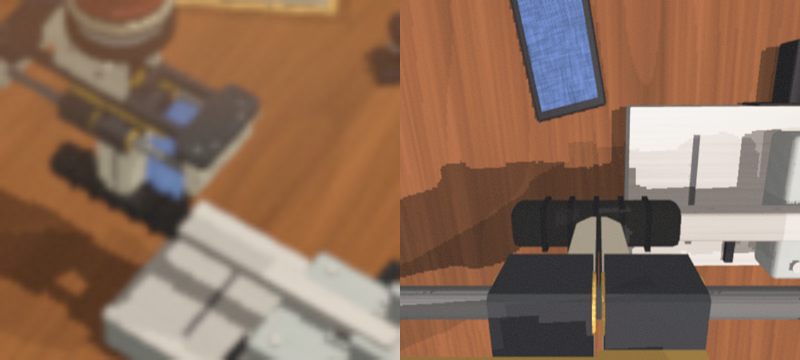

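Lever b swung evenly onto its buffer at the level position, pressed with about 10 N, so b is free. Next is lever a.

Request:
carry_out([
  [[-40,0,0],[0,0,0],1],
  [[-80,0,0],[0,0,0],1],
  [[-120,0,0],[0,0,0],1],
  [[-160,0,0],[0,0,0],1],
  [[-200,0,0],[0,0,0],1],
])

```text
t: 7.48
eef_pos: [0.4735, 0.1776, 0.3159]
tcp_rot: [0.038, 1.568, -0.034]
wrist_force: [0.3, -0.1, -0.3]
finger_gap: 0.0007
```

Request:
carry_out([
  [[-30,-25,5],[0,0,0],1],
  [[-60,-65,10],[-3,0,0],1],
  [[-80,-105,15],[-6,0,0],1],
  [[-80,-145,20],[-9,0,0],1],
  [[-80,-185,25],[-9,0,0],1],
])

```text
t: 7.9
eef_pos: [0.4898, -0.0022, 0.3974]
tcp_rot: [-0.088, 1.561, 0.092]
wrist_force: [0.3, -0.2, -0.4]
finger_gap: 0.0003
```

```bash
python3 -c "
from h import *
tgt([.5275,-.265,.35],.1238)
r=snap('scene')
cv2.imwrite('pics/p5.png',cv2.resize(r['img'][90:270,200:400],(800,720))[:600])"
```

```text
t 7.9 pos [ 0.4898 -0.0022  0.3974] F [ 0.3 -0.2 -0.4] gap 0.0003
shift [  46.9 -265.5    7.1]
turn [-0.5  0.5 -0.1]
turn [179.5  -0.2  -0.7]
```

View pics/p5.png

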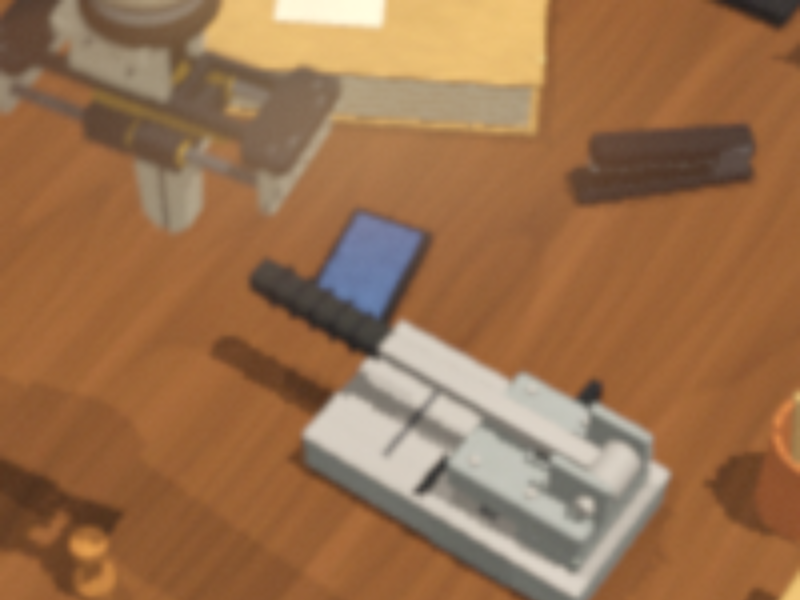

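Request:
carry_out([
  [[0,-40,1],[0,0,0],1],
  [[0,-80,2],[0,0,0],1],
  [[0,-120,3],[0,0,0],1],
  [[0,-160,4],[0,0,0],1],
  [[0,-200,5],[0,0,0],1],
])

```text
t: 8.37
eef_pos: [0.5124, -0.2091, 0.3983]
tcp_rot: [-0.08, 1.562, 0.071]
wrist_force: [0.9, -0.1, 0.8]
finger_gap: 0.0004
```

Request:
carry_out([
  [[10,-30,1],[0,0,0],1],
  [[30,-60,2],[0,0,0],1],
  [[60,-78,3],[0,0,0],1],
  [[90,-80,3],[0,0,0],1],
  [[110,-80,3],[0,0,0],1],
])

```text
t: 8.78
eef_pos: [0.5222, -0.2903, 0.2853]
tcp_rot: [-0.076, 1.567, 0.068]
wrist_force: [0.3, 1.1, -1.4]
finger_gap: 0.0004
```

```bash
python3 -c "
from h import *
c=snap('wrist')
tgt([.5275,-.265,.26],.1238)
for q in (.05,.1): print(q,[np.round(proj(c,pw(PA,lev(q,d)))[0],1) for d in (.19,.31)])
cv2.imwrite('pics/p6.png',cv2.resize(c['img'],(800,600)))"
```

```text
t 8.83 pos [ 0.521  -0.2878  0.2817] F [-0.9  2.1 -2. ] gap 0.0005
shift [21.7 22.1  8.7]
turn [-1.7 -0.2 -0. ]
turn [178.3  -0.    0.3]
0.05 [array([372.7, 185.2]), array([204.1, 221.7])]
0.1 [array([362.3, 182.9]), array([192.7, 214.5])]
```

View pics/p6.png

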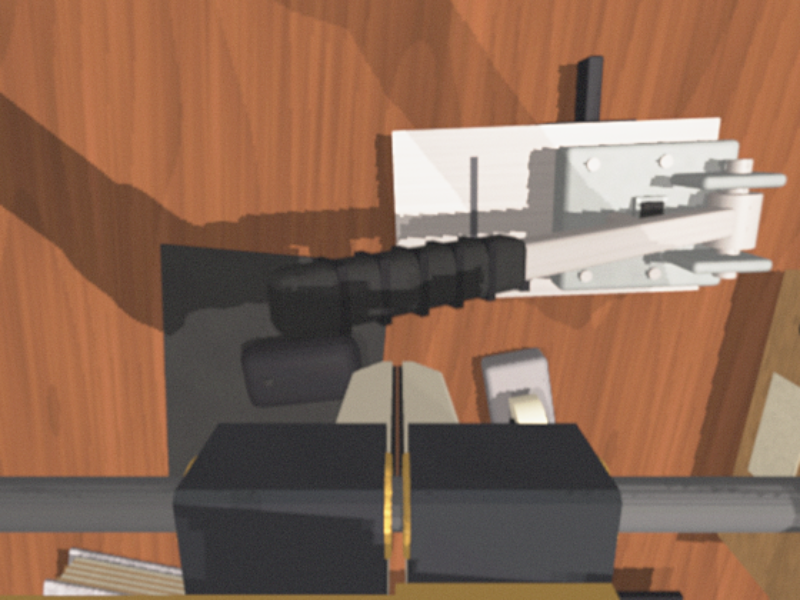

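Request:
carry_out([
  [[0,10,4],[-1,0,0],1],
  [[0,22,6],[-1.7,0,0],1],
  [[6,22,6],[-1.7,0,0],1],
  [[14,22,6],[-1.7,0,0],1],
  [[22,22,6],[-1.7,0,0],1],
])

```text
t: 9.25
eef_pos: [0.5256, -0.2651, 0.2605]
tcp_rot: [-0.099, 1.569, 0.097]
wrist_force: [0.2, 1.0, 0.3]
finger_gap: 0.0003
```

```bash
python3 -c "
from h import *
tgt([.5255,-.265,.255],.1238)
c=snap('wrist')
cv2.imwrite('pics/p7.png',c['img'])"
```

```text
t 9.25 pos [ 0.5256 -0.2651  0.2605] F [0.2 1.  0.3] gap 0.0003
shift [ 5.5  0.1 -0.1]
turn [ 0.  -0.   0.1]
turn [-1.8e+02 -1.0e-01 -0.0e+00]
```

View pics/p7.png

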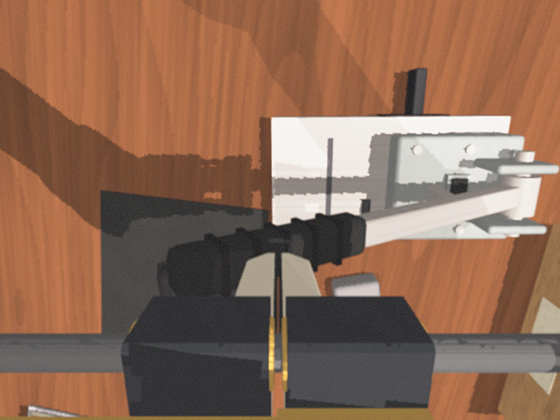

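Positioned over grip a. I'll repeat the same gentle descent.

Request:
carry_out([
  [[6,0,-3],[0,0,0],1],
  [[12,0,-6],[0,0,0],1],
  [[18,0,-9],[0,0,0],1],
  [[24,0,-12],[0,0,0],1],
  [[30,0,-14],[0,0,0],1],
])

```text
t: 9.72
eef_pos: [0.5095, -0.267, 0.2279]
tcp_rot: [-0.096, 1.573, 0.097]
wrist_force: [0.0, -0.1, 1.0]
finger_gap: 0.0007
```

Request:
carry_out([
  [[5,0,-2],[0,0,0],1],
  [[10,0,-4],[0,0,0],1],
  [[15,0,-6],[0,0,0],1],
  [[20,0,-7],[0,0,0],1],
  [[25,0,-9],[0,0,0],1],
])

```text
t: 10.13
eef_pos: [0.5006, -0.2681, 0.2024]
tcp_rot: [-0.096, 1.573, 0.097]
wrist_force: [0.0, -0.3, 0.3]
finger_gap: 0.0004
```

Request:
carry_out([
  [[4,0,-1],[0,0,0],1],
  [[8,0,-2],[0,0,0],1],
  [[12,0,-4],[0,0,0],1],
  [[16,0,-5],[0,0,0],1],
  [[20,0,-6],[0,0,0],1],
])

```text
t: 10.55
eef_pos: [0.4944, -0.2688, 0.1821]
tcp_rot: [-0.096, 1.573, 0.097]
wrist_force: [-0.5, -0.7, 0.7]
finger_gap: 0.0005
```

Request:
carry_out([
  [[2,0,0],[0,0,0],1],
  [[4,0,-1],[0,0,0],1],
])

```text
t: 10.72
eef_pos: [0.4935, -0.2689, 0.1778]
tcp_rot: [-0.096, 1.573, 0.097]
wrist_force: [0.3, -0.1, 0.2]
finger_gap: 0.0004
```

Request:
carry_out([
  [[2,0,0],[0,0,0],1],
  [[4,0,-1],[0,0,0],1],
])

```text
t: 10.88
eef_pos: [0.4928, -0.269, 0.1737]
tcp_rot: [-0.097, 1.572, 0.097]
wrist_force: [0.2, -0.1, -0.9]
finger_gap: 0.0004
```

Request:
carry_out([
  [[1,0,0],[0,0,0],1],
  [[2,0,0],[0,0,0],1],
])

```text
t: 11.05
eef_pos: [0.4928, -0.269, 0.1715]
tcp_rot: [-0.097, 1.572, 0.097]
wrist_force: [-0.3, 0.5, 0.3]
finger_gap: 0.0004
```

Request:
carry_out([
  [[1,0,0],[0,0,0],1],
  [[2,0,0],[0,0,0],1],
])

```text
t: 11.22
eef_pos: [0.4928, -0.269, 0.1695]
tcp_rot: [-0.097, 1.572, 0.097]
wrist_force: [0.4, 0.2, 1.4]
finger_gap: 0.0006
```

Request:
carry_out([
  [[1,0,0],[0,0,0],1],
  [[2,0,-1],[0,0,0],1],
])

```text
t: 11.38
eef_pos: [0.4921, -0.2691, 0.1675]
tcp_rot: [-0.097, 1.572, 0.097]
wrist_force: [0.2, -1.0, 0.4]
finger_gap: 0.0008
```

Request:
carry_out([
  [[1,0,0],[0,0,0],1],
  [[2,0,0],[0,0,0],1],
])

```text
t: 11.55
eef_pos: [0.492, -0.2691, 0.1654]
tcp_rot: [-0.097, 1.572, 0.097]
wrist_force: [-0.7, -0.5, 1.3]
finger_gap: 0.0002
```

Request:
carry_out([
  [[1,0,0],[0,0,0],1],
  [[2,0,0],[0,0,0],1],
])

```text
t: 11.72
eef_pos: [0.492, -0.2691, 0.1633]
tcp_rot: [-0.097, 1.572, 0.097]
wrist_force: [-0.1, 0.9, 0.5]
finger_gap: 0.0005
```

Request:
carry_out([
  [[1,0,0],[0,0,0],1],
  [[2,0,0],[0,0,0],1],
])

```text
t: 11.88
eef_pos: [0.4918, -0.2692, 0.1612]
tcp_rot: [-0.097, 1.572, 0.097]
wrist_force: [-0.9, 1.1, 3.1]
finger_gap: 0.0005
```

Request:
carry_out([
  [[1,0,0],[0,0,0],1],
  [[2,0,0],[0,0,0],1],
])

```text
t: 12.05
eef_pos: [0.4916, -0.2693, 0.1598]
tcp_rot: [-0.097, 1.572, 0.097]
wrist_force: [-2.2, 1.5, 6.8]
finger_gap: 0.0003
```

Request:
carry_out([
  [[1,0,0],[0,0,0],1],
  [[2,0,0],[0,0,0],1],
])

```text
t: 12.22
eef_pos: [0.4914, -0.2693, 0.1589]
tcp_rot: [-0.096, 1.572, 0.097]
wrist_force: [-2.4, 1.0, 10.2]
finger_gap: 0.0001
```

Lever a stops hard at TCP z≈0.160 (about 0.47 rad), so a is the jammed one. I'll lift off and go to tray a's tab.

Request:
carry_out([
  [[-20,0,0],[0,0,0],1],
  [[-50,0,0],[0,0,0],1],
  [[-80,0,0],[0,0,0],1],
  [[-100,20,0],[0,0,0],0.5],
  [[-100,50,20],[0,0,0],0.5],
])

```text
t: 12.63
eef_pos: [0.504, -0.2239, 0.2641]
tcp_rot: [-0.093, 1.566, 0.082]
wrist_force: [1.2, -1.2, -0.2]
finger_gap: 0.0096
```

```bash
python3 -c "
from h import *
c=snap('scene')
for q in (.1,.4,.47,.55,.65): print(q,[np.round(proj(c,pw(PA,lev(q,d)))[0],1) for d in (.19,.31)])
tgt(pw(PA,[.03,.099,.20])[0],.1238)
cv2.imwrite('pics/p8.png',cv2.resize(c['img'][230:380,150:320],(680,600)))"
```

```text
0.1 [array([214.6, 282.8]), array([173.2, 253.3])]
0.4 [array([209.1, 288.3]), array([166.7, 264.1])]
0.47 [array([208.7, 290. ]), array([166.7, 267.2])]
0.55 [array([208.7, 292.2]), array([167.4, 271.1])]
0.65 [array([209.2, 295.1]), array([169. , 276.2])]
t 12.68 pos [ 0.5104 -0.2101  0.261 ] F [ 3.8  7.2 -0.5] gap 0.0135
shift [ 62.   41.  151.9]
turn [ 0.3  0.3 -0.3]
turn [-179.7    0.4    0.5]
```

View pics/p8.png

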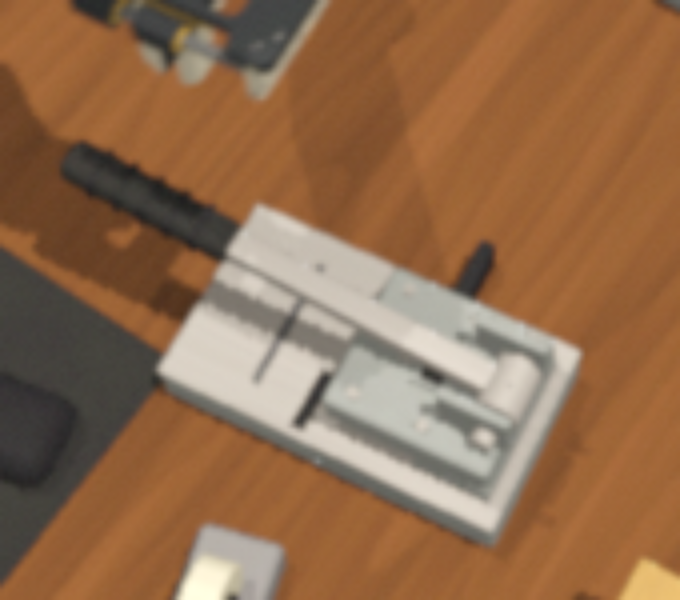

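Request:
carry_out([
  [[0,12,36],[0,0,0],0.4],
  [[0,24,72],[0,0,0],0.4],
  [[0,34,108],[0,0,0],0.4],
  [[10,41,140],[0,0,0],0.4],
  [[30,41,152],[0,0,0],0.4],
])

```text
t: 13.1
eef_pos: [0.662, -0.1445, 0.2323]
tcp_rot: [-0.103, 1.556, 0.113]
wrist_force: [0.1, 0.1, -1.0]
finger_gap: 0.0466
```

Request:
carry_out([
  [[20,0,0],[0,0,0],0.4],
  [[40,0,0],[0,0,0],0.4],
  [[60,0,0],[0,0,0],0.4],
])

```text
t: 13.35
eef_pos: [0.6631, -0.1429, 0.1699]
tcp_rot: [-0.104, 1.557, 0.116]
wrist_force: [0.5, -0.3, -0.8]
finger_gap: 0.0554
```

```bash
python3 -c "
from h import *
c=snap('wrist')
print(proj(c,pw(PA,[[.03,.071,.034],[.03,.117,.034],[.024,.117,.034],[.036,.117,.034],[-.12,.065,.043]])).round(1))
tgt(pw(PA,[.03,.099,.010])[0],.1238)
cv2.imwrite('pics/p9.png',c['img'])"
```

```text
[[267.  238.8]
 [267.4 187. ]
 [260.2 186.9]
 [274.6 187.1]
 [ 89.3 247.2]]
t 13.4 pos [ 0.6602 -0.1423  0.1653] F [-1.5  1.  -3.4] gap 0.0558
shift [155.2  -8.2  -5.7]
turn [ 0.9  0.2 -0.6]
turn [-179.1    0.9    0.3]
```

View pics/p9.png

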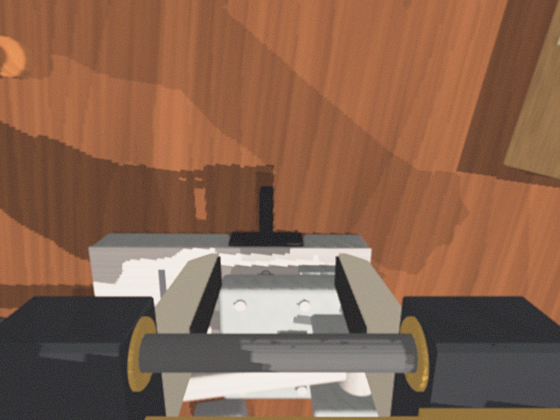

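Request:
carry_out([
  [[25,-3,-4],[0.5,0,0],0.4],
  [[50,-5,-6],[0.9,0,0],0.4],
  [[75,-5,-6],[0.9,0,0],0.4],
  [[95,-5,-6],[0.9,0,0],0.4],
  [[110,-5,-6],[0.9,0,0],0.4],
])

```text
t: 13.82
eef_pos: [0.6542, -0.1463, 0.0529]
tcp_rot: [-0.088, 1.568, 0.106]
wrist_force: [0.4, 0.1, -1.1]
finger_gap: 0.0557
```

```bash
python3 -c "
from h import *
tgt(pw(PA,[.03,.101,.011])[0],.1238)
c=snap('wrist')
cv2.imwrite('pics/p10.png',c['img'])"
```

```text
t 13.82 pos [ 0.6542 -0.1463  0.0529] F [ 0.4  0.1 -1.1] gap 0.0557
shift [41.9 -2.   1.4]
turn [ 0.   0.  -0.7]
turn [-1.8e+02  1.0e+00  1.0e-01]
```

View pics/p10.png

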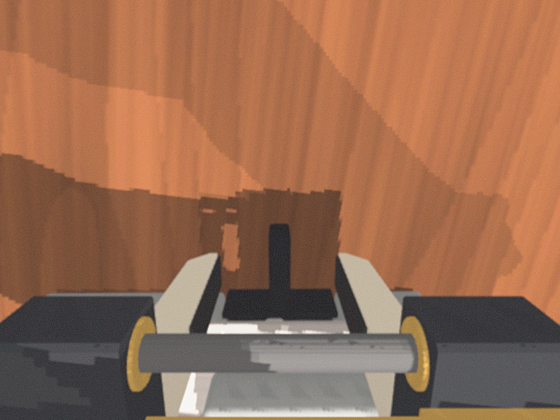

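Tab a is centred between the open fingers (it ends at (280,226)). Descending and closing.

Request:
carry_out([
  [[15,-1,1],[0,0,0],0.4],
  [[28,-1,1],[0,0,0],0.4],
  [[38,-1,1],[0,0,0],0.4],
  [[41,-1,1],[0,0,0],0.4],
  [[41,-1,1],[0,0,0],0.7],
], grip_force=30)

```text
t: 14.28
eef_pos: [0.6531, -0.1457, 0.0085]
tcp_rot: [-0.087, 1.574, 0.108]
wrist_force: [-0.5, 0.1, 0.6]
finger_gap: 0.0525
```

Request:
carry_out([
  [[0,0,0],[0,0,0],1],
  [[0,0,0],[0,0,0],1],
  [[0,0,0],[0,0,0],1],
  [[0,0,0],[0,0,0],1],
  [[0,0,0],[0,0,0],1],
])

```text
t: 14.7
eef_pos: [0.6533, -0.1458, 0.009]
tcp_rot: [-0.087, 1.573, 0.108]
wrist_force: [-0.9, 0.4, -0.2]
finger_gap: 0.0204
```

Request:
carry_out([
  [[0,0,0],[0,0,0],1],
  [[0,0,0],[0,0,0],1],
  [[0,0,0],[0,0,0],1],
  [[0,0,0],[0,0,0],1],
])

```text
t: 15.03
eef_pos: [0.6549, -0.1456, 0.0094]
tcp_rot: [-0.088, 1.57, 0.108]
wrist_force: [4.3, 0.2, -1.2]
finger_gap: 0.0119
```

Request:
carry_out([
  [[0,5,0],[0,0,0],1],
  [[0,11,0],[0,0,0],1],
  [[0,17,0],[0,0,0],1],
  [[0,23,0],[0,0,0],1],
  [[0,29,0],[0,0,0],1],
])

```text
t: 15.45
eef_pos: [0.6512, -0.1167, 0.0096]
tcp_rot: [-0.089, 1.57, 0.108]
wrist_force: [3.1, -1.1, -3.3]
finger_gap: 0.0118
```

```bash
python3 -c "
from h import *
tgt(pw(PA,[.03,.166,.010])[0],.1238)
r=snap('top');cv2.imwrite('pics/p11.png',cv2.resize(r['img'][130:280,280:430],(600,600)))"
```

```text
t 15.45 pos [ 0.6512 -0.1167  0.0096] F [ 3.1 -1.1 -3.3] gap 0.0118
shift [-0.  33.8  0.8]
turn [ 0.1 -0.1 -0.7]
turn [-1.799e+02  1.100e+00 -1.000e-01]
```

View pics/p11.png

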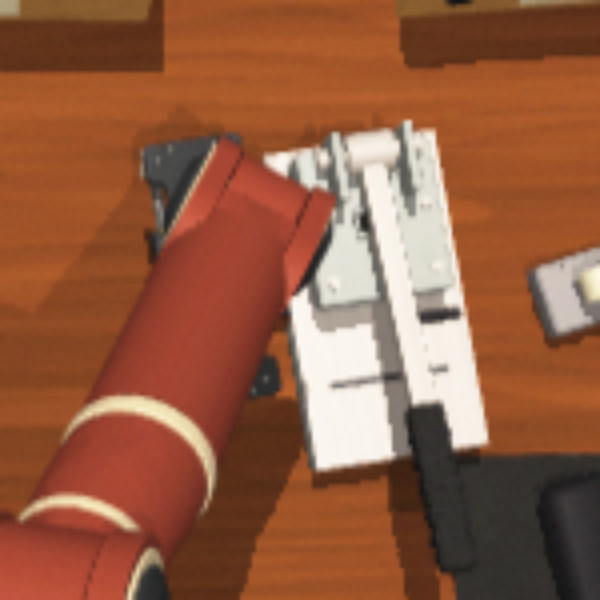

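Request:
carry_out([
  [[0,6,0],[0,0,0],1],
  [[0,12,0],[0,0,0],1],
  [[0,18,0],[0,0,0],1],
  [[0,24,1],[0,0,0],1],
  [[0,30,1],[0,0,0],1],
])

```text
t: 15.92
eef_pos: [0.6469, -0.0841, 0.0096]
tcp_rot: [-0.088, 1.574, 0.111]
wrist_force: [1.2, -0.6, -4.5]
finger_gap: 0.0117
```

Request:
carry_out([
  [[0,2,0],[0,0,0],1],
  [[0,4,0],[0,0,0],1],
])

```text
t: 16.08
eef_pos: [0.6465, -0.081, 0.0096]
tcp_rot: [-0.09, 1.573, 0.109]
wrist_force: [1.8, -4.5, -5.7]
finger_gap: 0.0119
```

Request:
carry_out([
  [[0,1,0],[0,0,0],1],
  [[0,2,0],[0,0,0],1],
])

```text
t: 16.25
eef_pos: [0.6465, -0.081, 0.0096]
tcp_rot: [-0.092, 1.572, 0.106]
wrist_force: [2.5, -5.7, -5.9]
finger_gap: 0.0121
```

Request:
carry_out([
  [[0,2,0],[0,0,0],1],
  [[0,3,0],[0,0,0],1],
])

```text
t: 16.42
eef_pos: [0.6465, -0.0811, 0.0096]
tcp_rot: [-0.094, 1.571, 0.101]
wrist_force: [4.1, -7.3, -8.3]
finger_gap: 0.0116
```

Request:
carry_out([
  [[0,0,0],[0,0,0],0.8],
  [[0,0,0],[0,0,0],0.7],
  [[0,0,0],[0,0,0],0.5],
  [[0,0,0],[0,0,0],0.5],
  [[0,0,0],[0,0,0],0.5],
])

```text
t: 16.83
eef_pos: [0.6463, -0.0801, 0.0098]
tcp_rot: [-0.093, 1.571, 0.103]
wrist_force: [0.5, 0.6, -0.9]
finger_gap: 0.0406
```

Request:
carry_out([
  [[-15,0,0],[0,0,0],0.5],
  [[-50,0,0],[0,0,0],0.5],
  [[-90,0,0],[0,0,0],0.5],
  [[-130,0,0],[0,0,0],0.5],
  [[-170,0,0],[0,0,0],0.5],
])

```text
t: 17.25
eef_pos: [0.6462, -0.0806, 0.1816]
tcp_rot: [-0.092, 1.572, 0.104]
wrist_force: [1.8, 0.0, 0.9]
finger_gap: 0.0465
```

```bash
python3 -c "
from h import *
tgt(pw(PA,[-.15,0.003,.22])[0],.1238)
c=snap('wrist')
print(proj(c,pw(PA,[[.03,.117+.065,.034],[.03,.117+.06,.034]])).round(1))
cv2.imwrite('pics/p12.png',c['img'])"
```

```text
t 17.25 pos [ 0.6462 -0.0806  0.1816] F [1.8 0.  0.9] gap 0.0465
shift [ -39.  -165.3 -179.1]
turn [ 0.  -0.2 -0.4]
turn [-180.     0.7   -0.3]
[[280.4 183.3]
 [280.4 189. ]]
```

View pics/p12.png

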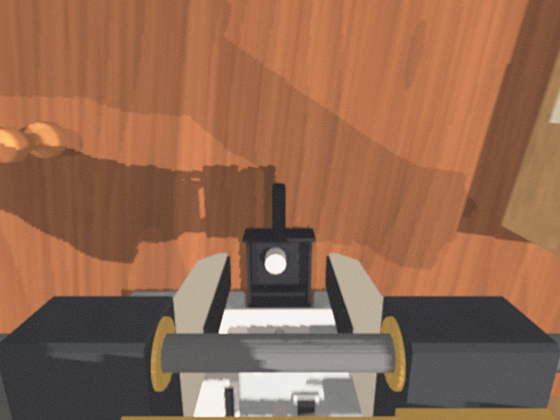

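Tray a is out to its stop: the tab end at (279,184) matches the 65 mm prediction, and the stray bit shows at (275,262). Back to lever a.

Request:
carry_out([
  [[-20,-10,-30],[0,0,0],1],
  [[-45,-30,-65],[0,0,0],1],
  [[-60,-55,-95],[0,0,0],1],
  [[-60,-80,-125],[0,0,0],1],
  [[-60,-105,-155],[0,0,0],1],
])

```text
t: 17.72
eef_pos: [0.5096, -0.2064, 0.2506]
tcp_rot: [-0.097, 1.552, 0.101]
wrist_force: [-0.3, -0.6, 0.6]
finger_gap: 0.0179
```

```bash
python3 -c "
from h import *
tgt(pw(PA,[-.147,-0.0005,.18])[0],.1238)"
```

```text
t 17.72 pos [ 0.5096 -0.2064  0.2506] F [-0.3 -0.6  0.6] gap 0.0179
shift [ 70.1 -61.3 -26. ]
turn [ 0.2  0.9 -0.1]
turn [-179.8    0.2    1.5]
```

Request:
carry_out([
  [[0,-25,-12],[0,0,0],1],
  [[0,-50,-24],[0,0.9,0],1],
  [[20,-61,-26],[0,0.9,0],1],
  [[40,-61,-26],[0,0.9,0],1],
  [[60,-61,-26],[0,0.9,0],1],
])

```text
t: 18.13
eef_pos: [0.492, -0.271, 0.1897]
tcp_rot: [-0.096, 1.567, 0.099]
wrist_force: [0.5, -0.5, 0.3]
finger_gap: 0.0007
```

```bash
python3 -c "
from h import *
tgt(pw(PA,[-.147,-0.0005,.165])[0],.1238)"
```

```text
t 18.13 pos [ 0.492  -0.271   0.1897] F [ 0.5 -0.5  0.3] gap 0.0007
shift [24.7  0.7  0.7]
turn [ 0.   0.1 -0.1]
turn [-1.8e+02  1.0e-01  1.0e-01]
```

Request:
carry_out([
  [[8,1,0],[0,0,0],1],
  [[15,1,0],[0,0,0],1],
  [[21,1,0],[0,0,0],1],
  [[25,1,0],[0,0,0],1],
  [[28,1,0],[0,0,0],1],
])

```text
t: 18.55
eef_pos: [0.4923, -0.2699, 0.162]
tcp_rot: [-0.097, 1.566, 0.099]
wrist_force: [-0.4, 0.1, -0.2]
finger_gap: 0.0002
```

Request:
carry_out([
  [[2,0,0],[0,0,0],1],
  [[4,0,0],[0,0,0],1],
])

```text
t: 18.72
eef_pos: [0.4928, -0.2701, 0.1585]
tcp_rot: [-0.098, 1.565, 0.098]
wrist_force: [0.2, 0.6, 0.2]
finger_gap: 0.0004
```

Request:
carry_out([
  [[2,0,0],[0,0,0],1],
  [[4,0,-1],[0,0,0],1],
])

```text
t: 18.88
eef_pos: [0.4923, -0.2703, 0.1547]
tcp_rot: [-0.098, 1.564, 0.098]
wrist_force: [-0.3, 0.4, -0.2]
finger_gap: 0.0006
```

Request:
carry_out([
  [[2,0,0],[0,0,0],1],
  [[4,0,0],[0,0,0],1],
])

```text
t: 19.05
eef_pos: [0.4924, -0.2704, 0.1507]
tcp_rot: [-0.098, 1.563, 0.098]
wrist_force: [-0.2, -0.7, 0.1]
finger_gap: 0.0001
```

Now below the earlier stop with no resistance. Continuing down to the buffer.

Request:
carry_out([
  [[4,0,0],[0,0,0],1],
  [[8,0,-1],[0,0,0],1],
  [[12,0,-1],[0,0,0],1],
  [[16,0,-1],[0,0,0],1],
  [[20,0,-2],[0,0,0],1],
])

```text
t: 19.47
eef_pos: [0.4906, -0.2706, 0.1302]
tcp_rot: [-0.098, 1.563, 0.098]
wrist_force: [-0.3, 0.3, 0.8]
finger_gap: 0.0004
```

Request:
carry_out([
  [[3,0,0],[0,0,0],1],
  [[6,0,0],[0,0,0],1],
  [[9,0,0],[0,0,0],1],
])

```text
t: 19.72
eef_pos: [0.4906, -0.2705, 0.1208]
tcp_rot: [-0.098, 1.564, 0.098]
wrist_force: [0.6, 0.9, -0.7]
finger_gap: 0.0004
```

Request:
carry_out([
  [[2,0,0],[0,0,0],1],
  [[4,0,0],[0,0,0],1],
])

```text
t: 19.88
eef_pos: [0.4905, -0.2705, 0.1165]
tcp_rot: [-0.098, 1.564, 0.098]
wrist_force: [0.8, -0.4, 0.4]
finger_gap: 0.0005
```

Request:
carry_out([
  [[1,0,0],[0,0,0],1],
  [[2,0,0],[0,0,0],1],
])

```text
t: 20.05
eef_pos: [0.4905, -0.2705, 0.1151]
tcp_rot: [-0.098, 1.564, 0.099]
wrist_force: [-2.2, 1.5, 8.3]
finger_gap: 0.0004
```

Request:
carry_out([
  [[1,0,0],[0,0,0],1],
  [[1,0,0],[0,0,0],1],
])

```text
t: 20.22
eef_pos: [0.4905, -0.2705, 0.1151]
tcp_rot: [-0.098, 1.563, 0.099]
wrist_force: [-1.6, 1.4, 5.0]
finger_gap: 0.0003
```

Request:
carry_out([
  [[-30,0,0],[0,0,0],1],
  [[-70,0,0],[0,0,0],1],
  [[-110,0,0],[0,0,0],1],
  [[-150,10,0],[0,0,0],1],
  [[-190,40,0],[0,0,0],1],
])

```text
t: 20.63
eef_pos: [0.4848, -0.2397, 0.3016]
tcp_rot: [-0.097, 1.561, 0.09]
wrist_force: [1.0, 0.3, 0.8]
finger_gap: 0.0002
```

Request:
carry_out([
  [[0,40,0],[0,0,0],1],
  [[0,80,-5],[0,0,0],1],
  [[0,120,-10],[0,0,0],1],
  [[0,160,-20],[0,0,0],1],
  [[0,200,-30],[0,0,0],1],
])

```text
t: 21.05
eef_pos: [0.4306, -0.0429, 0.3004]
tcp_rot: [-0.096, 1.56, 0.09]
wrist_force: [0.2, 0.2, -0.4]
finger_gap: 0.0007
```

```bash
python3 -c "
from h import *
st()
a=snap('scene');r=snap('top')
for n,P in (('a',PA),('b',PB)):
  for q in (.55,.65): print(n,q,[np.round(proj(a,pw(P,lev(q,d)))[0],1) for d in (.19,.31)],[np.round(proj(r,pw(P,lev(q,d)))[0],1) for d in (.19,.31)])
cv2.imwrite('pics/e1.png',cv2.resize(a['img'][130:380,150:390],(576,600)))
cv2.imwrite('pics/e2.png',cv2.resize(r['img'][130:300,170:430],(780,510)))"
```

```text
t 21.05 pos [ 0.4306 -0.0429  0.3004] F [ 0.2  0.2 -0.4] gap 0.0007
a 0.55 [array([208.7, 292.2]), array([167.4, 271.1])] [array([384. , 231.7]), array([392. , 273.7])]
a 0.65 [array([209.2, 295.1]), array([169. , 276.2])] [array([382.7, 232.4]), array([389.7, 274. ])]
b 0.55 [array([297.1, 171.7]), array([263.8, 150.3])] [array([229.1, 241.7]), array([227.6, 284.5])]
b 0.65 [array([296.7, 175.5]), array([263.7, 156.7])] [array([229.8, 242.3]), array([228.8, 284.6])]
```

View pics/e1.png

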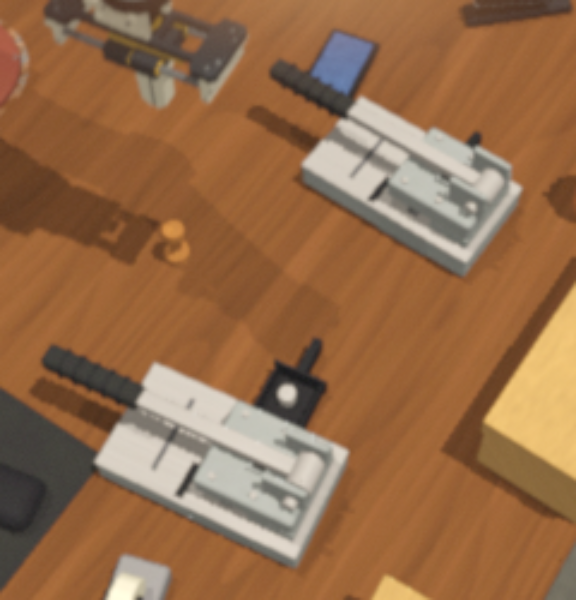

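View pics/e2.png

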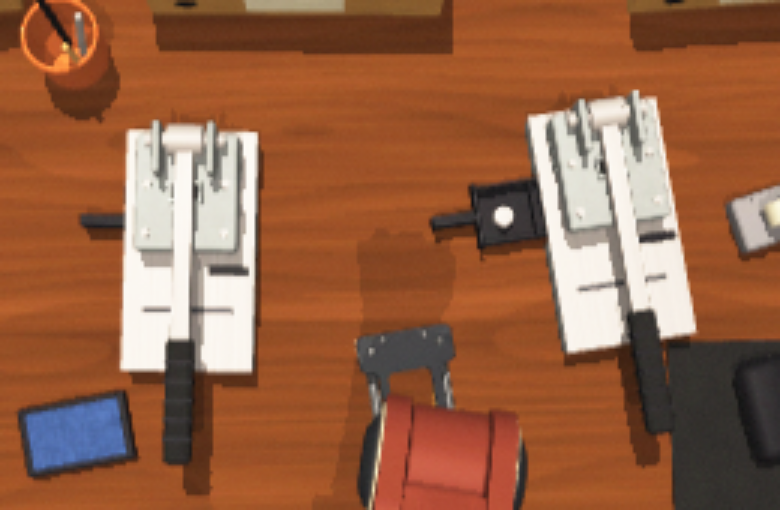

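Both levers are level, tray a is out, tray b is home, and the arm is clear.

```bash
python3 -c "
from plant import job
print(job.finish_job())"
```

```text
the job is handed in; nothing more can be done
None
```

The job is done and handed in at about 21 s on the robot's clock, well inside the 72 s limit. The jammed punch was **punch_a**.

- **Lever b:** it swung evenly down onto its buffer. The highest force I read there was about 11 N, so punch_b is the free one.
- **Lever a:** it stopped hard at about 0.47 rad. I pressed to about 10 N and left it there.
- **Tray a:** I gripped the tab and pulled it about 65 mm to its stop. The stray piece can be seen in the drawn-out tray.
- **Lever a again:** it then went past the earlier stop without resistance and onto its buffer (about 8 N).

The last pictures show both levers right down. The grip ends are within about 2 to 4 px of where they should be at 0.65 rad. Tray a is out and tray b is home. The ink pad, stamp, tape dispenser and mouse look undisturbed in the last views, but the stapler is only at the edge of the frame. The arm ended clear, touching nothing.

Two things differed from what I expected:
- **Lever start:** both levers began at about 0.1 rad rather than exactly 0.
- **Overshoot:** the arm went 22 mm too far sideways while clear above lever a, and I corrected it before touching anything.

No check failed.

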